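# Fish a lost levelling nut out from under the bench shelf

### The job

The brass levelling nut of the gel-casting table has rolled under the low clear acrylic shelf and lies close against its back panel. Take the flat steel hook, feel for the back panel, slide the toe along in light contact with it towards the right-hand end (seen from the open front) so that it slips in behind the nut, and draw the nut right out onto the open bench well in front of the shelf; then lay the hook flat on the bench and let go. Be gentle: the glued acrylic cracks under a hard shove, and the things on the shelf and around it must stay put.

Things in the scene. Friction and masses are not known exactly. Their poses are not given: they have to be found in the camera images.
- hook: Flat steel hook. Origin under its grip; x along it to the toe, y left, z up. Green handle 22 wide (y), 24 high, x = -55 to 45 mm, thumbscrew on top at 34, 8 high. Blade 14 wide, z = 0 to 4, clamped firm at a reach E of 225 to 265 (not measured). Its end at x = E has a toe to the right, tip at y = -25: rear face at E, pulling face from E - 3 at the round tip to E - 6 at the blade's side y = -7.
- riser: Low clear acrylic shelf fixed to the bench, 140 mm deep (x), 240 long (y), 46 high. Origin on the bench under its middle; x from open front to back, y left seen from the front, z up. All panels 6 mm: 40 mm clear below the deck, front at x = -70, inner face of the back panel at x = 64, of the end panels at y = -114 and 114. Front faces about world -y. Rigid; cracks if pressed with over 12 N.
- nut: Round brass nut flat on the bench under the shelf, 15 mm in diameter, 8 high, 12 to 21 g; origin under its middle. Starts 0.5 to 1.5 mm from the back panel, middle 34 to 69 mm from the right end panel. It slides along the back panel ahead of the toe until the end panel stops it; a toe rubbing along the back panel then slips in behind it; one some mm off the panel jams it in the corner.
- bottle: Small amber bottle, 44 mm in diameter, 85 mm high with its cap, on the rear left of the deck; origin under its middle. Must stay put.
- jar: White jar with blue lid, 42 mm in diameter, 50 mm high, on the deck; origin under its middle. Must stay put.
- tank: Open clear gel tank, 200 mm long (y), 130 wide (x), 56 high, with red and black terminals, 76 mm high with their pins, sticking out 25 mm on its +x side; origin under the middle of the tray. Must stay put.
- tipbox: Blue box of pipette tips, 115 (x) by 85 (y) by 57 mm high, on the bench; origin under its middle. Must stay put.

How it is judged (in metres and radians):
On the way:
1. the hook's toe has been felt against the back panel and slid along it: for 0.3 s the hook, well in under the shelf, touches the shelf with more than 0.3 N while the nut is still underneath (contact force between hook and riser above 0.3 N and x of hook in the frame of riser above -0.21 m and x of nut in the frame of riser above 0 m), for 0.3 s.
At the end, for the whole second after the job is handed in: The nut lies at rest on the bench with its middle at least 30 mm in front of the shelf's front edge (22 mm clear), and the hook lies flat (within 0.08 rad) and still on the bench (x of nut in the frame of riser below -0.1 m and height (world z) of nut between -0.01 and 0.02 m and linear speed of each of nut, hook below 0.02 m/s and height (world z) of hook below 0.008 m and angle between hook's own z axis and vertical below 0.08 rad); the robot touches nothing.
It fails at once if the acrylic shelf is pressed with more than 12 N by the hook, the nut, the fingers or the arm (contact force between any of hook, nut, the fingers, the arm and riser above 12 N).
It fails at once if the amber bottle is shifted more than 15 mm or tipped (distance of bottle from where it was at the start of the episode above 0.015 m or angle between bottle's own z axis and vertical above 0.25 rad).
It fails at once if the white jar is shifted more than 15 mm or tipped (distance of jar from where it was at the start of the episode above 0.015 m or angle between jar's own z axis and vertical above 0.25 rad).
It fails at once if the gel tank is shifted more than 15 mm or tipped (distance of tank from where it was at the start of the episode above 0.015 m or angle between tank's own z axis and vertical above 0.25 rad).
It fails at once if the blue tip box is shifted more than 15 mm or tipped (distance of tipbox from where it was at the start of the episode above 0.015 m or angle between tipbox's own z axis and vertical above 0.25 rad).
It also fails if it takes over 72 s, if anything falls off the work surface, if the arm or the gripper's body presses on something with over 40 N, if the wrist force passes 120 N, or if a joint passes its speed limit or range.

### The arm

A 6-joint arm with a two-finger parallel gripper is mounted at the origin on the work surface. World frame = base frame: x ahead of the robot, y to its left, z up, the work surface at z = 0. Lengths are in mm, angles in rad, forces in N, time in s.
With the tool pointing down it reaches from about 300 to 775 mm from the base axis. Payload 14.6 kg.
Tool frame: the origin (TCP) lies midway between the tips of the shut fingers; the grasp point (between the pads) lies 19 mm behind it; z points along the fingers, y is the direction in which the jaws open and shut (so a half turn about z gives the same grasp; the last joint's range is limited). The gripper opens to 94 mm and grips with 3 to 60 N. Pads are 16 mm wide; open, the fingers measure 119 mm over their backs; the gripper's body (75 mm by 177 mm) begins 78 mm behind the grasp point.
Start: joints at [-0.067, 0.3, 1.521, -0, 1.321, -0.067], TCP at [549.99, -0.002, 205.446] pointing down, gripper open.
Joint ranges: [-3.03, 3.03], [-0.79, 2.21], [0.23, 2.52], [-1.04, 4.18], [0, 3.07], [-2.55, 2.55]. Speed limits (rad/s): [2.22, 2.22, 2.57, 3.14, 3.14, 3.14].

### API

Orientations are given as [roll, pitch, yaw] about the fixed x, y, z axes, in that order (R = Rz(yaw) Ry(pitch) Rx(roll)).
In Python, from cell import manip gives the robot as it stands.
- The arm moves only by the tool play_rows, never from a script. Its argument "commands" is a list of rows, each an object of numbers: "x", "y", "z": the shift along the tool's x, y, z in m; "wx", "wy", "wz": the turn, a rotation vector about the tool's x, y, z in degrees; "grip": the opening, from 0 (shut) to 1 (fully open). In form: [{"x": .., "y": .., "z": .., "wx": .., "wy": .., "wz": .., "grip": ..}, ...]. A call has 1 to 20 rows; each row shifts and turns the commanded pose from where the row before left it, along the tool's axes as they then stand; what a row does not reach is not made up. A row lasts 1/8 s, in which the tool goes at most 62.5 mm and 10.7 degrees, less where a joint would pass 70% of its speed; a pose out of reach is approached as far as the arm can. A call is refused whole if a number of a shift passes 0.0625 or a number of a turn 10.7, either way. A call with a gripper value outside its range is refused whole. The fingers move at their own pace and stop on an object; "squeeze" is the grip in N (left out, the last holds). Time passes only in rows, so rows that do not move let the fingers close. It gives the time, the measured TCP pose, the force and the opening at its end, in the units of the state.
- manip.read_state(): the state, without advancing time (a new reading comes with each control period).
- manip.camera(name): name is "scene" or "side" or "wrist"; returns (picture, depth): 384x512x3 uint8, red, green, blue; 384x512 float32, mm along the optical axis (not along the pixel's ray), 0 where there is no reading.
- manip.camera_info(name): a dict with "intrinsics" (3x3 intrinsics, pixels), "camera_from_world" (4x4, takes a point from world to camera coordinates); the wrist camera has in their place "tool_from_camera" (4x4, takes a point from camera to tool coordinates, whose origin is the TCP and whose axes are the flange's). Camera axes: x right, y up, looking along -z (the intrinsics and any distortion apply to the point x, -y, -z); pixel columns grow to the right and rows downward; lengths in mm; the calibration is good to about 2 mm. A picture is of the moment at which its call begins: read the wrist's pose just before it. camera_info takes no time and is no camera call.
- manip.sign_off(): hands the job in, once; it reports no verdict.
The state is a dict: "clock": time; "joints": joint angles; "qd": joint speeds; "effort": joint torques, N m; "eef_pos": TCP position; "eef_rot": TCP orientation; "wrist_force": force on the tool from outside, world axes, zero at the start; "moment": the same for the moment, N m; "finger_gap": finger opening in mm.
Only numpy, scipy, OpenCV 4.12 (cv2) and the standard library are available. Lean on these libraries where they do the work, as an engineer would, in place of code of your own. Each camera call takes 0.05 s, during which the arm holds its last target.

## Working session

There is one attempt and no reset: what is moved stays moved. The work goes in short steps, Python scripts to look and compute and a tool call to move; the robot and the scene stay as the last step left them, time stands still between calls to the robot, and variables do not carry over. Pictures are saved under pics/ and viewed, and the job is handed in when it is done.

Besides the shell and the picture viewer there is one more tool, called after "Call:" by a JSON object that holds its "op" and its "data". play_rows: Moves the arm, as the interface text tells. Its arguments: {"type":"object","properties":{"commands":{"type":"array"},"squeeze":{"type":"number"}},"required":["commands"]}

```bash
ls; mkdir -p pics; python3 - <<'E'
from cell import manip
import cv2,numpy as np
print(manip.read_state())
for n in ["scene","side","wrist"]:
    im,d=manip.camera(n); cv2.imwrite(f"pics/{n}0.png",im[:,:,::-1]); np.save(f"pics/{n}0_d.npy",d)
    i=manip.camera_info(n); print(n,{k:np.round(v,4).tolist() if not isinstance(v,str) else v for k,v in i.items()})
E
```

```text
pics
{'clock': 0.0, 'joints': array([-6.65875595e-02,  3.00485048e-01,  1.52160366e+00,  7.89872366e-06,
        1.32069186e+00, -6.66161956e-02]), 'qd': array([ 9.49789794e-04, -1.62650790e-03,  8.93512068e-04,  1.77220737e-03,
       -4.05555900e-04,  6.30154710e-05]), 'effort': array([-1.53750298e-03, -5.31805658e+01, -3.52735734e+01,  7.07558286e-02,
        2.43994006e-02, -4.79655944e-05]), 'eef_pos': array([5.49729441e+02, 2.40271597e-02, 2.04869129e+02]), 'eef_rot': array([-3.14040789e+00, -8.67092309e-05,  1.57082295e+00]), 'wrist_force': array([0.06893393, 0.465699  , 0.17626664]), 'moment': array([-0.06338221, -0.0315022 , -0.05846959]), 'finger_gap': 93.66479901872295}
scene {'intrinsics': [[369.2913, 0.0, 252.0991], [0.0, 369.2913, 191.4677], [0.0, 0.0, 1.0]], 'camera_from_world': [[0.2902, 0.9569, 0.0048, -165.5894], [-0.5753, 0.1705, 0.8, 254.3961], [0.7647, -0.2349, 0.6, -1319.6314], [0.0, 0.0, 0.0, 1.0]]}
side {'intrinsics': [[378.9007, 0.0, 253.7617], [0.0, 378.9007, 186.9461], [0.0, 0.0, 1.0]], 'camera_from_world': [[0.9831, -0.1826, 0.0098, -532.8511], [0.1079, 0.6225, 0.7752, -95.726], [-0.1476, -0.761, 0.6317, -918.1442], [0.0, 0.0, 0.0, 1.0]]}
wrist {'intrinsics': [[300.6907, 0.0, 255.2224], [0.0, 300.6907, 188.5842], [0.0, 0.0, 1.0]], 'tool_from_camera': [[-0.0006, 0.9658, 0.2593, 75.5514], [1.0, 0.0006, 0.0001, -0.085], [-0.0001, 0.2593, -0.9658, -178.6212], [0.0, 0.0, 0.0, 1.0]]}
```

View pics/scene0.png

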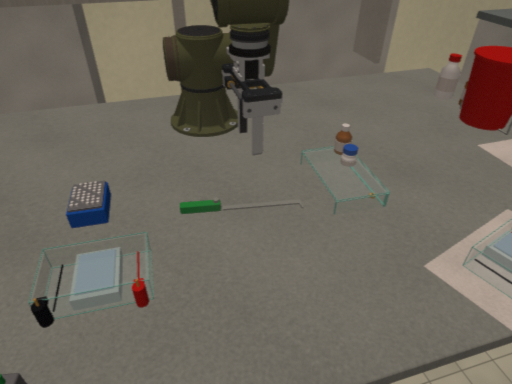

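View pics/side0.png

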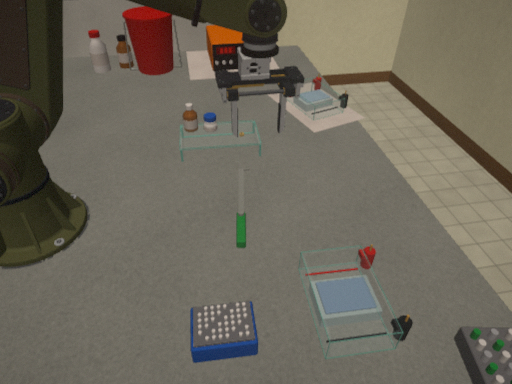

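View pics/wrist0.png

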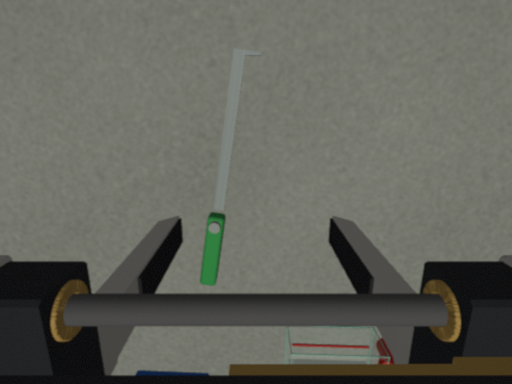

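```bash
cat > h.py <<'E'
from cell import manip
import cv2,numpy as np
from scipy.spatial.transform import Rotation as Rn
def cam(n,st=None):
    i=manip.camera_info(n); K=np.array(i["intrinsics"])
    if n=="wrist":
        T=np.eye(4); T[:3,:3]=Rn.from_euler('xyz',st["eef_rot"]).as_matrix(); T[:3,3]=st["eef_pos"]
        W=T@np.array(i["tool_from_camera"])
    else: W=np.linalg.inv(np.array(i["camera_from_world"]))
    return K,W
def ray(c,px):
    K,W=c; u,v=px
    d=np.array([(u-K[0,2])/K[0,0],-(v-K[1,2])/K[1,1],-1.])
    return W[:3,3],W[:3,:3]@d
def onplane(c,px,z):
    o,d=ray(c,px); return o+d*(z-o[2])/d[2]
def proj(c,p):
    K,W=c; q=np.linalg.inv(W)@np.r_[p,1]; return K[0,0]*q[0]/-q[2]+K[0,2], K[1,1]*-q[1]/-q[2]+K[1,2]
def two(a,b):
    (o1,d1),(o2,d2)=a,b; d1=d1/np.linalg.norm(d1);d2=d2/np.linalg.norm(d2)
    s=np.linalg.lstsq(np.c_[d1,-d2],o2-o1,rcond=None)[0]
    p,q=o1+d1*s[0],o2+d2*s[1]; return (p+q)/2,np.linalg.norm(p-q)
def crop(im,x0,y0,w,h,k,name):
    cv2.imwrite(name,cv2.resize(im[y0:y0+h,x0:x0+w,::-1],None,fx=k,fy=k,interpolation=cv2.INTER_CUBIC))
E
python3 - <<'E'
from h import *
s=cv2.imread("pics/scene0.png")[:,:,::-1];d=cv2.imread("pics/side0.png")[:,:,::-1]
crop(s,290,110,110,110,5,"pics/s_r.png");crop(d,165,90,110,80,7,"pics/d_r.png")
crop(s,170,185,140,40,5,"pics/s_h.png")
E
```

```text
(no output)
```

View pics/s_r.png

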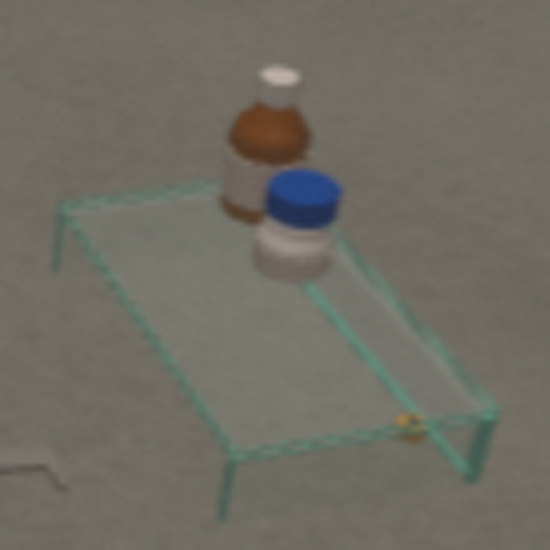

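View pics/d_r.png

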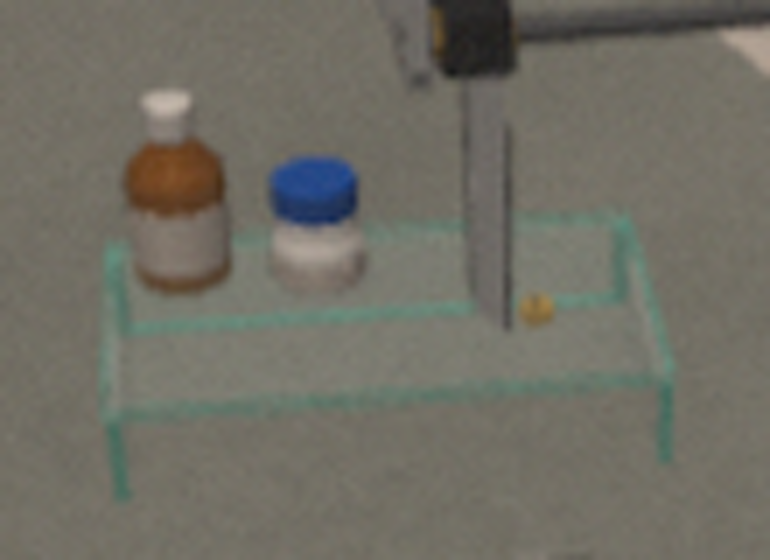

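```bash
python3 - <<'E'
from h import *
st=manip.read_state();S=cam("scene");D=cam("side");Wc=cam("wrist",st)
s=lambda x,y:((x+.5)/5-.5+290,(y+.5)/5-.5+110)
d=lambda x,y:((x+.5)/7-.5+165,(y+.5)/7-.5+90)
f=lambda p:np.round(p,1)
for n,p,z in [("FLt",(62,205),46),("FRt",(232,455),46),("BRt",(492,412),46),("FLb",(55,270),0),("FRb",(222,520),0),("BRb",(474,480),0),("nut",(408,427),4)]: print("scene",n,f(onplane(S,s(*p),z)))
for n,p,z in [("FLt",(112,415),46),("FRt",(668,372),46),("BRt",(625,215),46),("BLt",(110,245),46),("FLb",(123,497),0),("FRb",(665,460),0),("nut",(537,310),4)]: print("side",n,f(onplane(D,d(*p),z)))
for n,a,b in [("FL",(62,205),(112,415)),("FR",(232,455),(668,372)),("BR",(492,412),(625,215)),("FRb",(222,520),(665,460)),("nut",(408,427),(537,310))]: print("tri",n,[f(q) for q in two(ray(S,s(*a)),ray(D,d(*b)))])
# hook: green handle masks
for n,c in [("scene",S),("side",D),("wrist",Wc)]:
    im=cv2.imread(f"pics/{n}0.png"); h=cv2.cvtColor(im,cv2.COLOR_BGR2HSV)
    m=cv2.inRange(h,(50,150,40),(75,255,255))
    k,lab,stt,cen=cv2.connectedComponentsWithStats(m); j=1+np.argmax(stt[1:,4]); 
    r=cv2.minAreaRect(np.argwhere(lab==j)[:,::-1].astype(np.float32)); print(n,stt[j],cen[j],r)
    print(f(onplane(c,cen[j],18)))
im=cv2.imread("pics/wrist0.png")[:,:,::-1]
crop(im,190,30,90,130,5,"pics/w_h.png"); crop(im,190,160,90,140,4,"pics/w_h2.png")
E
```

```text
scene FLt [364.6 212.3  46. ]
scene FRt [602.7 198.4  46. ]
scene BRt [608.2 336.8  46. ]
scene FLb [362.  213.2   0. ]
scene FRb [597.2 203.    0. ]
scene BRb [605.3 340.1   0. ]
scene nut [561.1 328.2   4. ]
side FLt [364.  211.7  46. ]
side FRt [598.7 205.3  46. ]
side BRt [605.3 341.6  46. ]
side BLt [368.  353.3  46. ]
side FLb [363.7 217.9   0. ]
side FRb [598.4 206.2   0. ]
side nut [561.9 333.2   4. ]
tri FL [array([363.9, 212.7,  45.5]), np.float64(0.2)]
tri FR [array([599. , 201.7,  45.4]), np.float64(5.2)]
tri BR [array([605.5, 339.6,  45.3]), np.float64(3.3)]
tri FRb [array([598. , 202.7,   1.6]), np.float64(1.5)]
tri nut [array([561.6, 328.1,   5.8]), np.float64(2.4)]
scene [180 201  39  12 264] [195.26515152 205.65530303] ((199.1230926513672, 205.48464965820312), (9.674708366394043, 38.07866287231445), 82.87498474121094)
[ 491.6 -121.6   18. ]
side [237 216   8  29 201] [240.76119403 229.56716418] ((240.5, 230.0), (28.0, 7.0), 90.0)
[ 489.4 -114.6   18. ]
wrist [201 214  23  71 844] [211.63862559 252.30687204] ((211.9037322998047, 248.57293701171875), (14.72268295288086, 70.43659210205078), 7.853313446044922)
[ 491.3 -110.7   18. ]
```

View pics/w_h.png

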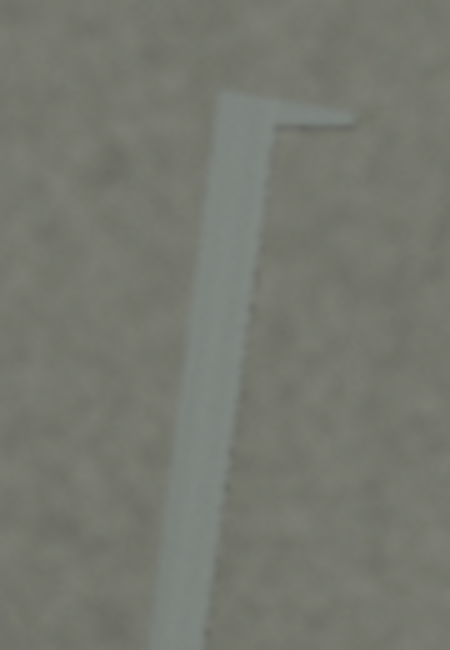

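View pics/w_h2.png

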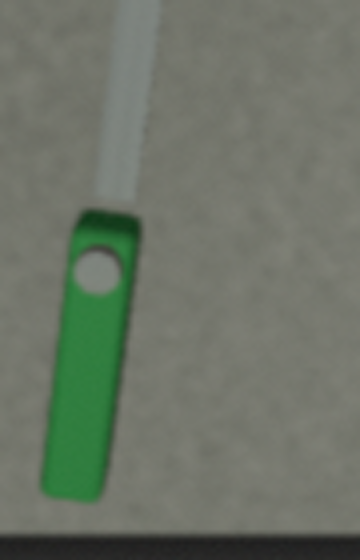

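```bash
python3 - <<'E'
from h import *
st=manip.read_state();S=cam("scene");D=cam("side");Wc=cam("wrist",st)
f=lambda p:np.round(p,1)
a=lambda x,y:((x+.5)/5-.5+190,(y+.5)/5-.5+30)
b=lambda x,y:((x+.5)/4-.5+190,(y+.5)/4-.5+160)
for n,p in [("Lend",(218,92)),("tipback",(355,118)),("crook",(275,125)),("L_low",(150,650)),("R_low",(203,650)),("mL",(190,370)),("mR",(245,370))]: print(n,f(onplane(Wc,a(*p),4)))
for n,p,z in [("scr",(98,265),32),("hBL",(43,496),24),("hBR",(103,500),24),("hFL",(80,222),24),("hFR",(138,230),24),("bl",(97,195),4),("br",(133,195),4)]: print(n,f(onplane(Wc,b(*p),z)))
E
```

```text
Lend [524.1 142.7   4. ]
tipback [555.9 137.1   4. ]
crook [537.2 135.6   4. ]
L_low [504.2  11.9   4. ]
R_low [517.7  11.9   4. ]
mL [516.   80.6   4. ]
mR [529.4  80.6   4. ]
scr [498.  -67.2  32. ]
hBL [ 475.2 -154.2   24. ]
hBR [ 495.5 -155.7   24. ]
hFL [491.7 -55.8  24. ]
hFR [510.  -58.5  24. ]
bl [494.5 -53.6   4. ]
br [506.5 -53.6   4. ]
```

View pics/s_h.png

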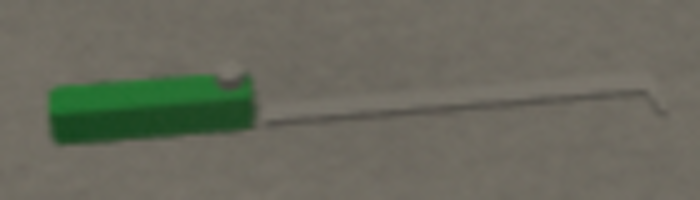

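Call:
{"op": "play_rows", "data": {"commands": [{"x": -0.0455,"y": -0.027},{"x": -0.0455,"y": -0.027},{"wz": 4.6},{"wz": 4.6},{"z": 0.04},{"z": 0.04},{"z": 0.04},{"z": 0.01},{"grip": 1}], "squeeze": 20}}

```text
$.commands[0]: bad value
```

```bash
python3 - <<'E'
from h import *
st=manip.read_state(); print(st["eef_pos"],np.degrees(st["eef_rot"]),st["wrist_force"])
im,_=manip.camera("wrist"); cv2.imwrite("pics/w1.png",im[:,:,::-1])
E
```

```text
[ 5.49821378e+02 -2.78776272e-03  2.05044186e+02] [-1.79954103e+02 -3.14778787e-03  8.99991926e+01] [ 0.97633495 -0.54677078 -0.38191908]
```

View pics/w1.png

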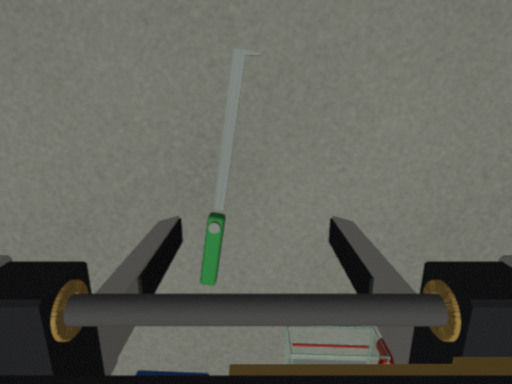

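The arm hasn't moved because the call was refused. The view is the same as before, with the handle near (212,250). I'll give every key in each row.

Call:
{"op": "play_rows", "data": {"commands": [{"x": -0.0455,"y": -0.027,"z": 0,"wx": 0,"wy": 0,"wz": 0,"grip": 1},{"x": -0.0455,"y": -0.027,"z": 0,"wx": 0,"wy": 0,"wz": 0,"grip": 1},{"x": 0,"y": 0,"z": 0,"wx": 0,"wy": 0,"wz": 4.6,"grip": 1},{"x": 0,"y": 0,"z": 0,"wx": 0,"wy": 0,"wz": 4.6,"grip": 1},{"x": 0,"y": 0,"z": 0.04,"wx": 0,"wy": 0,"wz": 0,"grip": 1},{"x": 0,"y": 0,"z": 0.04,"wx": 0,"wy": 0,"wz": 0,"grip": 1},{"x": 0,"y": 0,"z": 0.04,"wx": 0,"wy": 0,"wz": 0,"grip": 1},{"x": 0,"y": 0,"z": 0.01,"wx": 0,"wy": 0,"wz": 0,"grip": 1},{"x": 0,"y": 0,"z": 0,"wx": 0,"wy": 0,"wz": 0,"grip": 1}], "squeeze": 20}}

```text
clock: 1.32
eef_pos: [496.2, -91.1, 75.9]
eef_rot: [-3.141, -0.0, 1.41]
wrist_force: [0.0, 0.7, 0.6]
finger_gap: 93.9
```

```bash
python3 - <<'E'
from h import *
st=manip.read_state(); print(st["clock"],st["eef_pos"],np.degrees(st["eef_rot"]),st["wrist_force"])
im,_=manip.camera("wrist"); cv2.imwrite("pics/w2.png",im[:,:,::-1])
im,_=manip.camera("scene"); cv2.imwrite("pics/s2.png",im[:,:,::-1]); 
im,_=manip.camera("side"); cv2.imwrite("pics/d2.png",im[:,:,::-1]); crop(im,165,90,110,80,7,"pics/d2_r.png")
E
```

```text
1.325 [496.20274253 -91.05306989  75.90753487] [-1.79993423e+02 -1.46557828e-03  8.07989738e+01] [0.04886914 0.65031085 0.60557849]
```

View pics/w2.png

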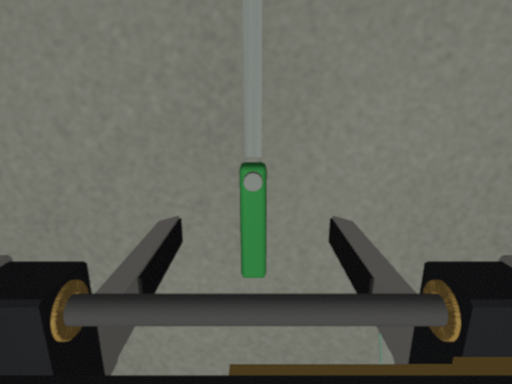

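View pics/d2_r.png

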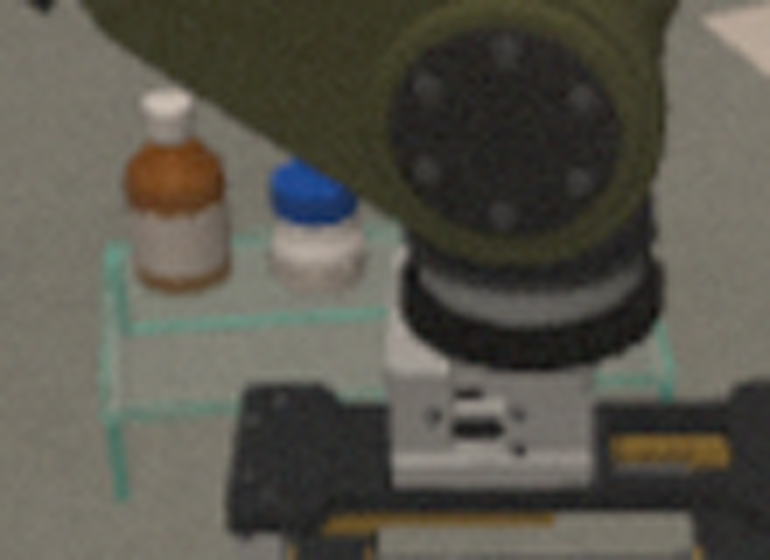

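The handle is centred (column 253) and parallel to the fingers, so I'll go down and grip.

Call:
{"op": "play_rows", "data": {"commands": [{"x": 0,"y": -0.001,"z": 0.03,"wx": 0,"wy": 0,"wz": 0,"grip": 1},{"x": 0,"y": 0,"z": 0.03,"wx": 0,"wy": 0,"wz": 0,"grip": 1},{"x": 0,"y": 0,"z": 0.01,"wx": 0,"wy": 0,"wz": 0,"grip": 1},{"x": 0,"y": 0,"z": 0,"wx": 0,"wy": 0,"wz": 0,"grip": 0.4},{"x": 0,"y": 0,"z": 0,"wx": 0,"wy": 0,"wz": 0,"grip": 0.1},{"x": 0,"y": 0,"z": 0,"wx": 0,"wy": 0,"wz": 0,"grip": 0.1},{"x": 0,"y": 0,"z": 0,"wx": 0,"wy": 0,"wz": 0,"grip": 0.1},{"x": 0,"y": 0,"z": 0,"wx": 0,"wy": 0,"wz": 0,"grip": 0.1},{"x": 0,"y": 0,"z": 0,"wx": 0,"wy": 0,"wz": 0,"grip": 0.1},{"x": 0,"y": 0,"z": 0,"wx": 0,"wy": 0,"wz": 0,"grip": 0.1}], "squeeze": 20}}

```text
clock: 2.72
eef_pos: [495.0, -90.9, 5.4]
eef_rot: [-3.142, -0.0, 1.41]
wrist_force: [0.3, 0.1, 0.7]
finger_gap: 27.5
```

```bash
python3 - <<'E'
from h import *
st=manip.read_state(); print(st["clock"],st["eef_pos"],np.degrees(st["eef_rot"]),st["wrist_force"],st["moment"],st["finger_gap"])
im,_=manip.camera("wrist"); cv2.imwrite("pics/w3.png",im[:,:,::-1])
E
```

```text
2.725 [495.00435091 -90.85623231   5.44683651] [-1.79999015e+02 -3.40338164e-04  8.07994804e+01] [0.32888243 0.10590298 0.74883833] [-0.00322849 -0.00143582 -0.00084818] 27.45580845103346
```

View pics/w3.png

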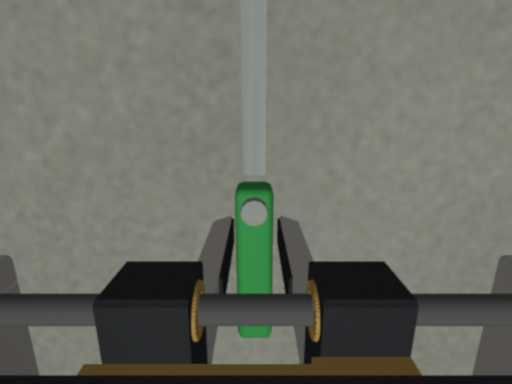

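Call:
{"op": "play_rows", "data": {"commands": [{"x": 0,"y": 0,"z": 0,"wx": 0,"wy": 0,"wz": 0,"grip": 0},{"x": 0,"y": 0,"z": 0,"wx": 0,"wy": 0,"wz": 0,"grip": 0},{"x": 0,"y": 0,"z": 0,"wx": 0,"wy": 0,"wz": 0,"grip": 0},{"x": 0,"y": 0,"z": 0,"wx": 0,"wy": 0,"wz": 0,"grip": 0},{"x": 0,"y": 0,"z": -0.001,"wx": 0,"wy": 0,"wz": 0,"grip": 0},{"x": 0,"y": 0,"z": 0,"wx": 0,"wy": 0,"wz": -2,"grip": 0},{"x": 0,"y": 0,"z": 0,"wx": 0,"wy": 0,"wz": -2,"grip": 0},{"x": 0,"y": 0,"z": 0,"wx": 0,"wy": 0,"wz": -2,"grip": 0},{"x": 0,"y": 0,"z": 0,"wx": 0,"wy": 0,"wz": -1.5,"grip": 0},{"x": 0,"y": 0,"z": 0,"wx": 0,"wy": 0,"wz": 0,"grip": 0}], "squeeze": 20}}

```text
clock: 4.03
eef_pos: [495.0, -90.8, 6.4]
eef_rot: [3.142, -0.0, 1.542]
wrist_force: [0.2, 0.1, -0.1]
finger_gap: 21.5
```

```bash
python3 - <<'E'
from h import *
st=manip.read_state(); print(st["clock"],st["eef_pos"],np.degrees(st["eef_rot"]),st["wrist_force"],st["moment"],st["finger_gap"])
for n in ["wrist","scene","side"]:
    im,_=manip.camera(n); cv2.imwrite(f"pics/{n}4.png",im[:,:,::-1])
    if n=="scene": crop(im,170,110,220,120,3.6,"pics/s4.png")
E
```

```text
4.025 [495.01221728 -90.83949827   6.43835178] [ 1.79998046e+02 -8.37606805e-04  8.83240252e+01] [ 0.20033607  0.1433778  -0.13471456] [-0.03978815  0.02305347 -0.02200478] 21.49314545022598
```

View pics/wrist4.png

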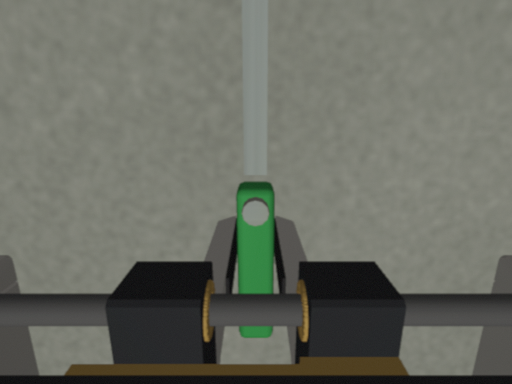

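View pics/s4.png

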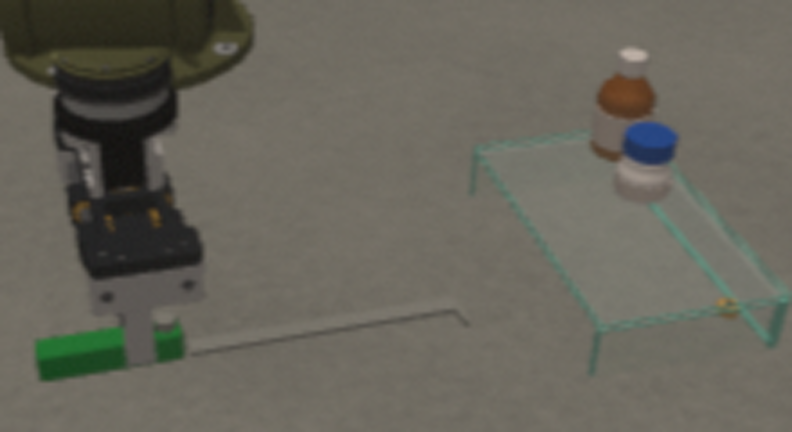

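View pics/side4.png

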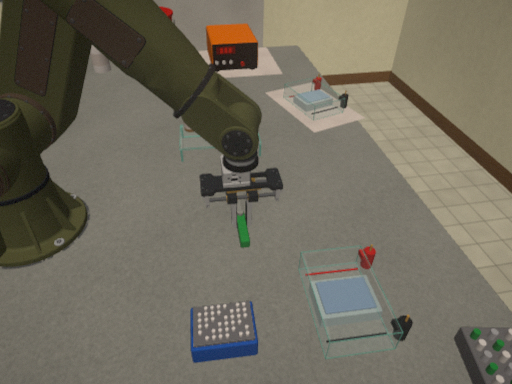

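Call:
{"op": "play_rows", "data": {"commands": [{"x": 0.03,"y": 0,"z": 0,"wx": 0,"wy": 0,"wz": 0,"grip": 0},{"x": 0.03,"y": 0,"z": 0,"wx": 0,"wy": 0,"wz": 0,"grip": 0},{"x": 0.03,"y": 0,"z": 0,"wx": 0,"wy": 0,"wz": 0,"grip": 0},{"x": 0.03,"y": 0,"z": 0,"wx": 0,"wy": 0,"wz": 0,"grip": 0},{"x": 0.03,"y": 0,"z": 0,"wx": 0,"wy": 0,"wz": 0,"grip": 0},{"x": 0,"y": 0,"z": 0,"wx": 0,"wy": 0,"wz": 0,"grip": 0},{"x": 0,"y": 0,"z": 0,"wx": 0,"wy": 0,"wz": 0,"grip": 0}], "squeeze": 12}}

```text
clock: 5.05
eef_pos: [499.4, 58.6, 6.4]
eef_rot: [-3.142, 0.0, 1.541]
wrist_force: [-0.6, -0.5, -1.8]
finger_gap: 21.8
```

```bash
python3 - <<'E'
from h import *
st=manip.read_state(); print(st["clock"],st["eef_pos"],np.degrees(st["eef_rot"]),st["wrist_force"],st["moment"],st["finger_gap"])
im,_=manip.camera("wrist"); cv2.imwrite("pics/w5.png",im[:,:,::-1])
im,_=manip.camera("scene"); crop(im,290,110,110,110,5,"pics/s5.png")
E
```

```text
5.05 [499.43776553  58.64166905   6.42299043] [-1.79995950e+02  6.46778188e-03  8.82982962e+01] [-0.59975585 -0.4693687  -1.78571408] [-0.0911388   0.01744745 -0.01619207] 21.824680599576332
```

View pics/w5.png

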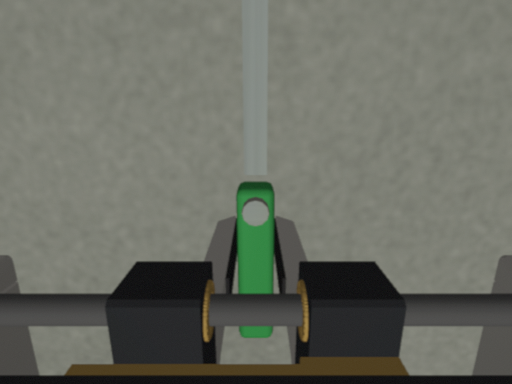

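View pics/s5.png

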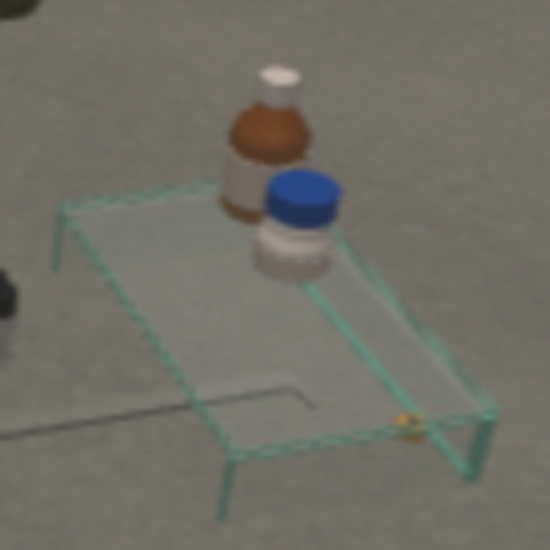

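```bash
python3 - <<'E'
from h import *
S=cam("scene");s=lambda x,y:((x+.5)/5-.5+290,(y+.5)/5-.5+110)
f=lambda p:np.round(p,1)
for n,p,z in [("toe L",(290,386),5),("tip",(315,408),3),("panel1",(310,290),0),("panel2",(400,395),0),("panel3",(440,440),0)]: print(n,f(onplane(S,s(*p),z)))
E
```

```text
toe L [512.1 285.8   5. ]
tip [531.2 290.6   3. ]
panel1 [424.2 347.6   0. ]
panel2 [530.4 342.9   0. ]
panel3 [571.3 341.8   0. ]
```

Call:
{"op": "play_rows", "data": {"commands": [{"x": 0.01,"y": 0,"z": 0,"wx": 0,"wy": 0,"wz": 0,"grip": 0},{"x": 0.01,"y": 0,"z": 0,"wx": 0,"wy": 0,"wz": 0,"grip": 0},{"x": 0.01,"y": 0,"z": 0,"wx": 0,"wy": 0,"wz": 0,"grip": 0},{"x": 0.005,"y": 0,"z": 0,"wx": 0,"wy": 0,"wz": 0,"grip": 0},{"x": 0,"y": 0,"z": 0,"wx": 0,"wy": 0,"wz": 0,"grip": 0},{"x": 0,"y": 0,"z": 0,"wx": 0,"wy": 0,"wz": 0,"grip": 0}], "squeeze": 12}}

```text
clock: 5.9
eef_pos: [500.5, 94.0, 6.4]
eef_rot: [-3.142, 0.0, 1.541]
wrist_force: [0.2, 0.1, -1.0]
finger_gap: 22.2
```

Call:
{"op": "play_rows", "data": {"commands": [{"x": 0.001,"y": 0,"z": 0,"wx": 0,"wy": 0,"wz": 0,"grip": 0},{"x": 0.001,"y": 0,"z": 0,"wx": 0,"wy": 0,"wz": 0,"grip": 0},{"x": 0.001,"y": 0,"z": 0,"wx": 0,"wy": 0,"wz": 0,"grip": 0},{"x": 0.001,"y": 0,"z": 0,"wx": 0,"wy": 0,"wz": 0,"grip": 0},{"x": 0.001,"y": 0,"z": 0,"wx": 0,"wy": 0,"wz": 0,"grip": 0}]}}

```text
clock: 6.52
eef_pos: [500.6, 99.2, 6.4]
eef_rot: [-3.142, 0.0, 1.541]
wrist_force: [-0.0, -1.0, -0.6]
finger_gap: 21.9
```

Call:
{"op": "play_rows", "data": {"commands": [{"x": 0.001,"y": 0,"z": 0,"wx": 0,"wy": 0,"wz": 0,"grip": 0},{"x": 0,"y": 0,"z": 0,"wx": 0,"wy": 0,"wz": 0,"grip": 0}]}}

```text
clock: 6.78
eef_pos: [500.7, 100.2, 6.4]
eef_rot: [3.142, 0.0, 1.541]
wrist_force: [0.2, 0.3, -0.8]
finger_gap: 21.9
```

Call:
{"op": "play_rows", "data": {"commands": [{"x": 0.001,"y": 0,"z": 0,"wx": 0,"wy": 0,"wz": 0,"grip": 0},{"x": 0,"y": 0,"z": 0,"wx": 0,"wy": 0,"wz": 0,"grip": 0}]}}

```text
clock: 7.02
eef_pos: [500.7, 101.1, 6.4]
eef_rot: [-3.141, -0.0, 1.541]
wrist_force: [0.0, -0.0, -1.9]
finger_gap: 22.0
```

Call:
{"op": "play_rows", "data": {"commands": [{"x": 0.001,"y": 0,"z": 0,"wx": 0,"wy": 0,"wz": 0,"grip": 0},{"x": 0,"y": 0,"z": 0,"wx": 0,"wy": 0,"wz": 0,"grip": 0}]}}

```text
clock: 7.28
eef_pos: [500.7, 102.1, 6.5]
eef_rot: [3.142, 0.0, 1.541]
wrist_force: [0.5, 0.1, -0.5]
finger_gap: 21.9
```

Call:
{"op": "play_rows", "data": {"commands": [{"x": 0.001,"y": 0,"z": 0,"wx": 0,"wy": 0,"wz": 0,"grip": 0},{"x": 0,"y": 0,"z": 0,"wx": 0,"wy": 0,"wz": 0,"grip": 0}]}}

```text
clock: 7.52
eef_pos: [500.8, 103.1, 6.5]
eef_rot: [3.142, 0.0, 1.541]
wrist_force: [0.2, -0.4, -1.7]
finger_gap: 22.1
```

Call:
{"op": "play_rows", "data": {"commands": [{"x": 0.001,"y": 0,"z": 0,"wx": 0,"wy": 0,"wz": 0,"grip": 0},{"x": 0,"y": 0,"z": 0,"wx": 0,"wy": 0,"wz": 0,"grip": 0}]}}

```text
clock: 7.78
eef_pos: [500.8, 104.1, 6.4]
eef_rot: [-3.142, -0.0, 1.541]
wrist_force: [0.4, 0.9, -1.2]
finger_gap: 22.5
```

Call:
{"op": "play_rows", "data": {"commands": [{"x": 0.001,"y": 0,"z": 0,"wx": 0,"wy": 0,"wz": 0,"grip": 0},{"x": 0,"y": 0,"z": 0,"wx": 0,"wy": 0,"wz": 0,"grip": 0}]}}

```text
clock: 8.02
eef_pos: [500.7, 104.5, 6.4]
eef_rot: [-3.141, 0.001, 1.541]
wrist_force: [-1.1, -6.0, -0.8]
finger_gap: 22.0
```

```bash
python3 - <<'E'
from h import *
st=manip.read_state(); print(st["clock"],st["eef_pos"],st["wrist_force"],st["moment"],st["finger_gap"])
im,_=manip.camera("scene"); crop(im,290,110,110,110,5,"pics/s6.png")
st=manip.read_state(); print(st["wrist_force"],st["moment"])
E
```

```text
8.025 [500.68890862 104.53652633   6.37081164] [-1.0518076  -6.0270348  -0.80285809] [-1.09359316  0.1257458  -0.03556082] 22.01342907488134
[-0.19521025 -5.53386956 -1.8592511 ] [-1.04358223  0.1537848  -0.05367708]
```

View pics/s6.png

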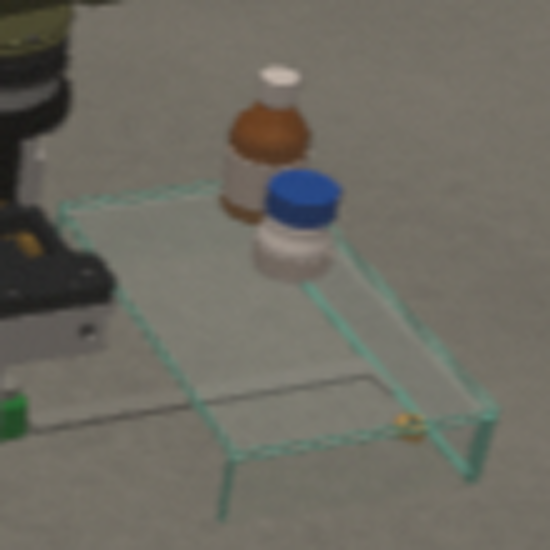

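Contact felt at TCP y≈104.4 with about 6 N. The moment says the load is near the blade, not the tip. I'll back off, turn the tip slightly towards the panel and feel again.

Call:
{"op": "play_rows", "data": {"commands": [{"x": -0.0015,"y": 0,"z": 0,"wx": 0,"wy": 0,"wz": 0,"grip": 0},{"x": 0,"y": 0.006,"z": 0,"wx": 0,"wy": 0,"wz": -1.5,"grip": 0},{"x": 0,"y": 0,"z": 0,"wx": 0,"wy": 0,"wz": 0,"grip": 0},{"x": 0,"y": 0,"z": 0,"wx": 0,"wy": 0,"wz": 0,"grip": 0}]}}

```text
clock: 8.57
eef_pos: [506.8, 103.4, 6.4]
eef_rot: [-3.141, -0.0, 1.567]
wrist_force: [-0.5, -0.5, -0.1]
finger_gap: 21.9
```

```bash
python3 - <<'E'
from h import *
st=manip.read_state(); print(st["clock"],st["eef_pos"],st["wrist_force"],st["moment"])
E
```

```text
8.575 [506.75130581 103.43792701   6.38273818] [-0.49968695 -0.45289688 -0.14381286] [-0.03261389 -0.00648004 -0.01498017]
```

Call:
{"op": "play_rows", "data": {"commands": [{"x": 0.0005,"y": 0,"z": 0,"wx": 0,"wy": 0,"wz": 0,"grip": 0},{"x": 0,"y": 0,"z": 0,"wx": 0,"wy": 0,"wz": 0,"grip": 0}]}}

```text
clock: 8.82
eef_pos: [506.7, 103.8, 6.4]
eef_rot: [-3.141, 0.0, 1.567]
wrist_force: [-0.1, -2.0, -1.3]
finger_gap: 21.7
```

```bash
python3 - <<'E'
from h import *
st=manip.read_state(); print(st["clock"],st["eef_pos"],st["wrist_force"],st["moment"])
E
```

```text
8.825 [506.67276719 103.79797327   6.42359669] [-0.1361306  -1.99890266 -1.27716127] [-0.45655446 -0.00498944 -0.02755219]
```

Call:
{"op": "play_rows", "data": {"commands": [{"x": -0.0001,"y": 0.002,"z": 0,"wx": 0,"wy": 0,"wz": 0,"grip": 0},{"x": -0.0001,"y": 0.002,"z": 0,"wx": 0,"wy": 0,"wz": 0,"grip": 0},{"x": -0.0001,"y": 0.002,"z": 0,"wx": 0,"wy": 0,"wz": 0,"grip": 0},{"x": -0.0001,"y": 0.002,"z": 0,"wx": 0,"wy": 0,"wz": 0,"grip": 0},{"x": 0,"y": 0.002,"z": 0,"wx": 0,"wy": 0,"wz": 0,"grip": 0}]}}

```text
clock: 9.45
eef_pos: [516.8, 103.4, 6.4]
eef_rot: [-3.141, 0.0, 1.567]
wrist_force: [-2.9, -4.3, -0.7]
finger_gap: 22.1
```

```bash
cat > r.py <<'E'
from h import *
st=manip.read_state(); print(st["clock"],np.round(st["eef_pos"],2),np.round(st["wrist_force"],2),np.round(st["moment"],3),"Fy~%.1f"%(st["moment"][0]/.183))
E
python3 r.py
```

```text
9.45 [516.81 103.35   6.39] [-2.94 -4.28 -0.71] [-0.817  0.369  0.308] Fy~-4.5
```

Call:
{"op": "play_rows", "data": {"commands": [{"x": -0.0002,"y": 0.002,"z": 0,"wx": 0,"wy": 0,"wz": 0,"grip": 0},{"x": -0.0002,"y": 0.002,"z": 0,"wx": 0,"wy": 0,"wz": 0,"grip": 0},{"x": -0.0001,"y": 0.002,"z": 0,"wx": 0,"wy": 0,"wz": 0,"grip": 0},{"x": -0.0001,"y": 0.002,"z": 0,"wx": 0,"wy": 0,"wz": 0,"grip": 0},{"x": -0.0001,"y": 0.002,"z": 0,"wx": 0,"wy": 0,"wz": 0,"grip": 0}]}}

```text
clock: 10.07
eef_pos: [527.0, 102.9, 6.5]
eef_rot: [3.141, -0.0, 1.567]
wrist_force: [-0.5, -0.9, -1.1]
finger_gap: 22.3
```

```bash
python3 r.py
```

```text
10.075 [527.01 102.86   6.51] [-0.46 -0.87 -1.08] [-0.311  0.109  0.102] Fy~-1.7
```

Call:
{"op": "play_rows", "data": {"commands": [{"x": -0.0001,"y": 0.002,"z": 0,"wx": 0,"wy": 0,"wz": 0,"grip": 0},{"x": -0.0001,"y": 0.002,"z": 0,"wx": 0,"wy": 0,"wz": 0,"grip": 0},{"x": 0,"y": 0.002,"z": 0,"wx": 0,"wy": 0,"wz": 0,"grip": 0},{"x": -0.0001,"y": 0.002,"z": 0,"wx": 0,"wy": 0,"wz": 0,"grip": 0},{"x": -0.0001,"y": 0.002,"z": 0,"wx": 0,"wy": 0,"wz": 0,"grip": 0}]}}

```text
clock: 10.7
eef_pos: [536.9, 102.3, 6.5]
eef_rot: [3.142, -0.0, 1.567]
wrist_force: [-0.1, -0.3, -1.7]
finger_gap: 22.5
```

```bash
python3 r.py; python3 - <<'E'
from h import *
im,_=manip.camera("scene"); crop(im,330,150,70,60,8,"pics/s7.png")
E
```

```text
10.7 [536.92 102.32   6.45] [-0.13 -0.26 -1.72] [-0.012 -0.011  0.058] Fy~-0.1
```

View pics/s7.png

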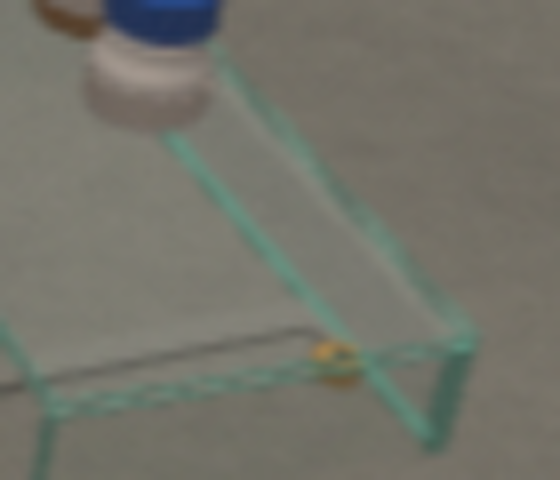

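Call:
{"op": "play_rows", "data": {"commands": [{"x": 0.0002,"y": 0,"z": 0,"wx": 0,"wy": 0,"wz": 0,"grip": 0},{"x": 0,"y": 0,"z": 0,"wx": 0,"wy": 0,"wz": 0,"grip": 0}]}}

```text
clock: 11.0
eef_pos: [536.7, 102.5, 6.4]
eef_rot: [-3.142, 0.0, 1.567]
wrist_force: [0.7, 0.0, -1.1]
finger_gap: 22.1
```

```bash
python3 r.py
```

```text
11.0 [536.71 102.45   6.43] [ 0.65  0.01 -1.08] [-0.162  0.035  0.018] Fy~-0.9
```

Light contact (~0.7 N). I'll add a little and go on.

Call:
{"op": "play_rows", "data": {"commands": [{"x": 0.0001,"y": 0.001,"z": 0,"wx": 0,"wy": 0,"wz": 0,"grip": 0},{"x": 0,"y": 0.001,"z": 0,"wx": 0,"wy": 0,"wz": 0,"grip": 0},{"x": -0.0001,"y": 0.002,"z": 0,"wx": 0,"wy": 0,"wz": 0,"grip": 0},{"x": 0,"y": 0.002,"z": 0,"wx": 0,"wy": 0,"wz": 0,"grip": 0}]}}

```text
clock: 11.5
eef_pos: [542.8, 102.2, 6.4]
eef_rot: [-3.141, 0.0, 1.568]
wrist_force: [-1.9, -5.0, -1.2]
finger_gap: 21.8
```

```bash
python3 r.py
```

```text
11.5 [542.75 102.23   6.35] [-1.86 -5.04 -1.23] [-0.951  0.32   0.348] Fy~-5.2
```

Call:
{"op": "play_rows", "data": {"commands": [{"x": -0.0002,"y": 0.002,"z": 0,"wx": 0,"wy": 0,"wz": 0,"grip": 0},{"x": -0.00015,"y": 0.002,"z": 0,"wx": 0,"wy": 0,"wz": 0,"grip": 0},{"x": -0.0001,"y": 0.002,"z": 0,"wx": 0,"wy": 0,"wz": 0,"grip": 0},{"x": -0.0001,"y": 0.002,"z": 0,"wx": 0,"wy": 0,"wz": 0,"grip": 0}]}}

```text
clock: 12.0
eef_pos: [550.9, 101.9, 6.5]
eef_rot: [-3.142, -0.0, 1.567]
wrist_force: [-1.5, -2.4, -1.5]
finger_gap: 22.8
```

```bash
python3 r.py
```

```text
12.0 [550.88 101.94   6.45] [-1.51 -2.42 -1.49] [-0.609  0.408  0.348] Fy~-3.3
```

Call:
{"op": "play_rows", "data": {"commands": [{"x": -0.0001,"y": 0.002,"z": 0,"wx": 0,"wy": 0,"wz": 0,"grip": 0},{"x": -0.0001,"y": 0.002,"z": 0,"wx": 0,"wy": 0,"wz": 0,"grip": 0},{"x": -0.0001,"y": 0.002,"z": 0,"wx": 0,"wy": 0,"wz": 0,"grip": 0}]}}

```text
clock: 12.38
eef_pos: [556.9, 101.6, 6.5]
eef_rot: [3.141, -0.0, 1.567]
wrist_force: [-1.5, -2.4, -1.1]
finger_gap: 22.3
```

```bash
python3 r.py; python3 - <<'E'
from h import *
im,_=manip.camera("scene"); crop(im,330,150,70,60,8,"pics/s8.png")
E
```

```text
12.375 [556.94 101.64   6.47] [-1.52 -2.38 -1.12] [-0.404  0.227  0.235] Fy~-2.2
```

View pics/s8.png

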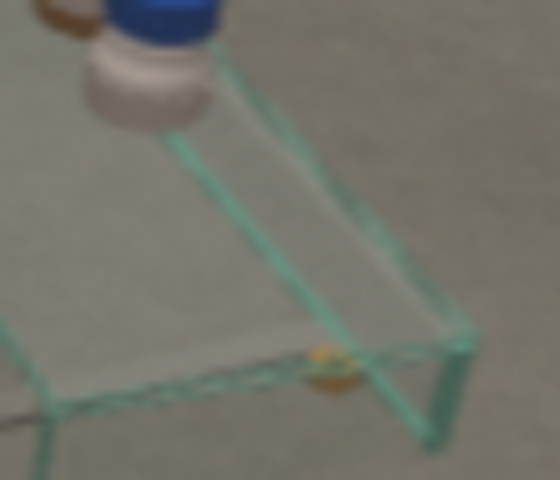

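```bash
python3 - <<'E'
from h import *
S=cam("scene")
im,_=manip.camera("scene"); h=cv2.cvtColor(im,cv2.COLOR_RGB2HSV)
m=cv2.inRange(h,(10,110,60),(28,255,255)); m[:185]=0;m[:,:350]=0;m[:,400:]=0;m[220:]=0
k,l,s,c=cv2.connectedComponentsWithStats(m); print(s[1:],c[1:])
for q in c[1:]: print(onplane(S,q,4))
# first picture same
im=cv2.imread("pics/scene0.png")[:,:,::-1].copy(); h=cv2.cvtColor(im,cv2.COLOR_RGB2HSV)
m=cv2.inRange(h,(10,110,60),(28,255,255)); m[:185]=0;m[:,:350]=0;m[:,400:]=0;m[220:]=0
k,l,s,c=cv2.connectedComponentsWithStats(m); print(s[1:],c[1:])
for q in c[1:]: print(onplane(S,q,4))
im,_=manip.camera("side"); crop(im,165,90,110,80,7,"pics/d8.png")
E
```

```text
[[371 197   2   2   4]] [[371.5 197.5]]
[570.69782287 323.18129382   4.        ]
[[370 193   2   2   3]] [[370.33333333 193.33333333]]
[554.04040279 329.86188653   4.        ]
```

View pics/d8.png

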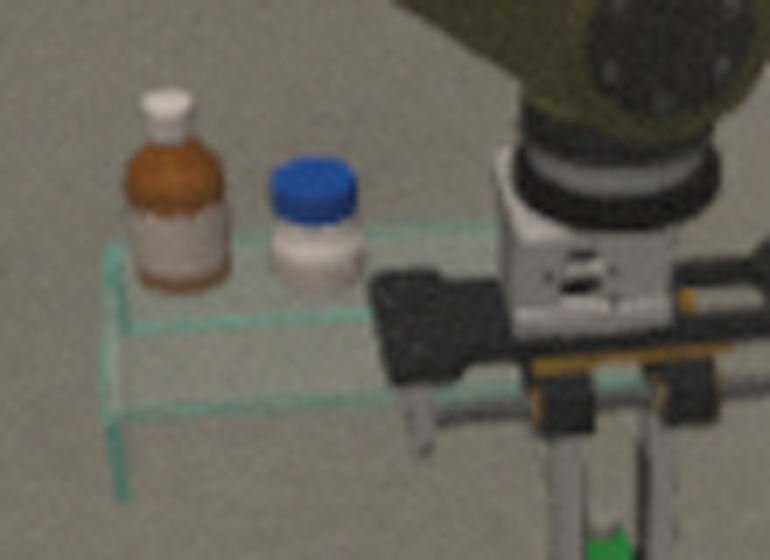

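```bash
python3 - <<'E'
from h import *
S=cam("scene")
im1,_=manip.camera("scene")
im0=cv2.imread("pics/scene0.png")[:,:,::-1]
for im in (im0,im1):
    a=im.astype(float)[185:206,360:385]; w=np.clip((a[...,0]-a[...,2])-25,0,None)
    lab=cv2.connectedComponentsWithStats((w>0).astype(np.uint8)); 
    v,u=np.mgrid[185:206,360:385]; 
    print(lab[2][1:],(w*u).sum()/w.sum(),(w*v).sum()/w.sum(), onplane(S,((w*u).sum()/w.sum(),(w*v).sum()/w.sum()),4))
crop(im1,350,180,50,40,14,"pics/s9.png")
E
```

```text
[[ 9  8  6  3 12]
 [10 12  5  2  7]] 370.9102990033223 194.19269102990035 [557.76786068 329.31522855   4.        ]
[[ 8  8  6  3 10]
 [ 9 12  6  3 13]] 370.71826625386996 195.86377708978327 [563.97507698 324.97062959   4.        ]
```

View pics/s9.png

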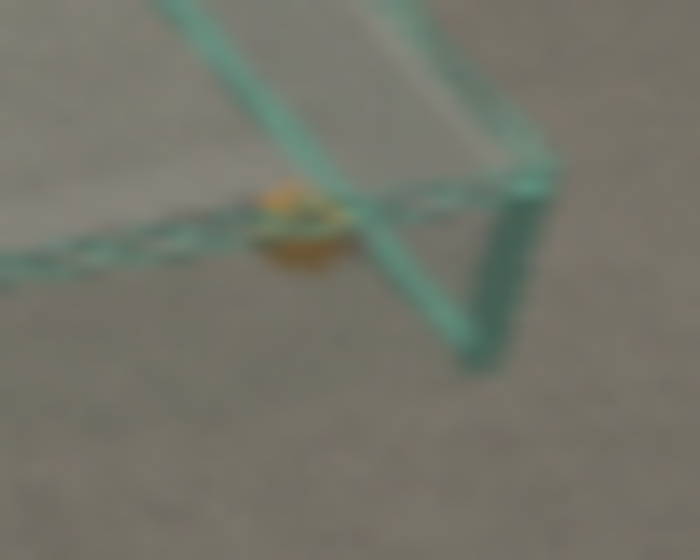

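The nut has moved about 6 mm to the right and 4 mm out from the panel, and the tip (x≈583) is already past its middle. So the toe is behind it. I'll draw back a little, turn the crook towards the nut, pull, and look.

Call:
{"op": "play_rows", "data": {"commands": [{"x": -0.001,"y": 0,"z": 0,"wx": 0,"wy": 0,"wz": 0,"grip": 0},{"x": -0.002,"y": 0,"z": 0,"wx": 0,"wy": 0,"wz": 0,"grip": 0},{"x": -0.002,"y": -0.004,"z": 0,"wx": 0,"wy": 0,"wz": 1,"grip": 0},{"x": -0.002,"y": -0.004,"z": 0,"wx": 0,"wy": 0,"wz": 1,"grip": 0},{"x": -0.002,"y": -0.004,"z": 0,"wx": 0,"wy": 0,"wz": 1,"grip": 0},{"x": -0.002,"y": -0.004,"z": 0,"wx": 0,"wy": 0,"wz": 1,"grip": 0},{"x": -0.002,"y": -0.004,"z": 0,"wx": 0,"wy": 0,"wz": 1,"grip": 0},{"x": -0.002,"y": -0.004,"z": 0,"wx": 0,"wy": 0,"wz": 1,"grip": 0},{"x": -0.005,"y": 0.0003,"z": 0,"wx": 0,"wy": 0,"wz": 0,"grip": 0},{"x": -0.005,"y": 0.0003,"z": 0,"wx": 0,"wy": 0,"wz": 0,"grip": 0},{"x": 0,"y": 0,"z": 0,"wx": 0,"wy": 0,"wz": 0,"grip": 0}]}}

```text
clock: 13.95
eef_pos: [531.8, 77.3, 6.4]
eef_rot: [-3.142, 0.0, 1.462]
wrist_force: [-0.6, -0.0, -2.0]
finger_gap: 22.0
```

```bash
python3 r.py; python3 - <<'E'
from h import *
im,_=manip.camera("scene"); crop(im,310,150,90,60,8,"pics/s10.png")
E
```

```text
13.95 [531.82  77.27   6.43] [-0.65 -0.01 -1.99] [-0.021  0.011  0.026] Fy~-0.1
```

View pics/s10.png

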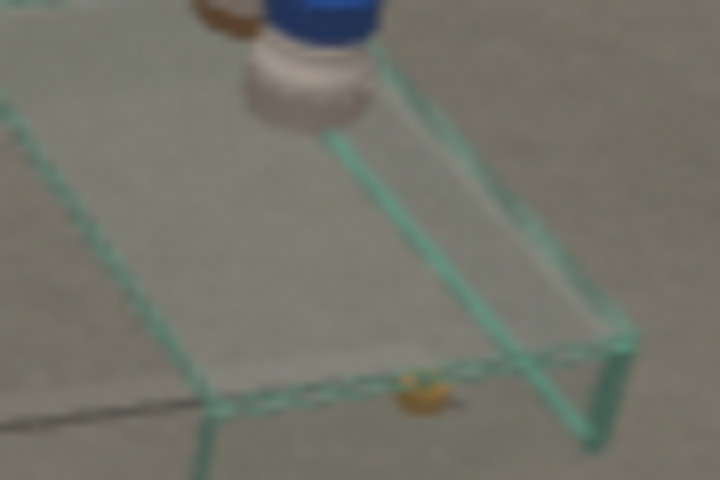

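The nut (425,395) is riding in the crook, with the toe tip showing behind it at (462,405). I'll keep drawing.

Call:
{"op": "play_rows", "data": {"commands": [{"x": -0.008,"y": 0.0005,"z": 0,"wx": 0,"wy": 0,"wz": 0,"grip": 0},{"x": -0.01,"y": 0.0006,"z": 0,"wx": 0,"wy": 0,"wz": 0,"grip": 0},{"x": -0.01,"y": 0.0006,"z": 0,"wx": 0,"wy": 0,"wz": 0,"grip": 0},{"x": -0.01,"y": 0.0006,"z": 0,"wx": 0,"wy": 0,"wz": 0,"grip": 0},{"x": -0.01,"y": 0.0006,"z": 0,"wx": 0,"wy": 0,"wz": 0,"grip": 0},{"x": -0.01,"y": 0.0006,"z": 0,"wx": 0,"wy": 0,"wz": 0,"grip": 0},{"x": -0.006,"y": 0.0004,"z": 0,"wx": 0,"wy": 0,"wz": 0,"grip": 0},{"x": -0.003,"y": 0.0002,"z": 0,"wx": 0,"wy": 0,"wz": 0,"grip": 0}]}}

```text
clock: 15.0
eef_pos: [528.6, 10.3, 6.5]
eef_rot: [3.142, -0.0, 1.462]
wrist_force: [0.7, -0.3, -0.4]
finger_gap: 22.3
```

```bash
python3 r.py; python3 - <<'E'
from h import *
im,_=manip.camera("scene"); crop(im,300,150,90,75,8,"pics/s11.png")
E
```

```text
15.0 [528.59  10.29   6.45] [ 0.74 -0.33 -0.43] [0.013 0.042 0.059] Fy~0.1
```

View pics/s11.png

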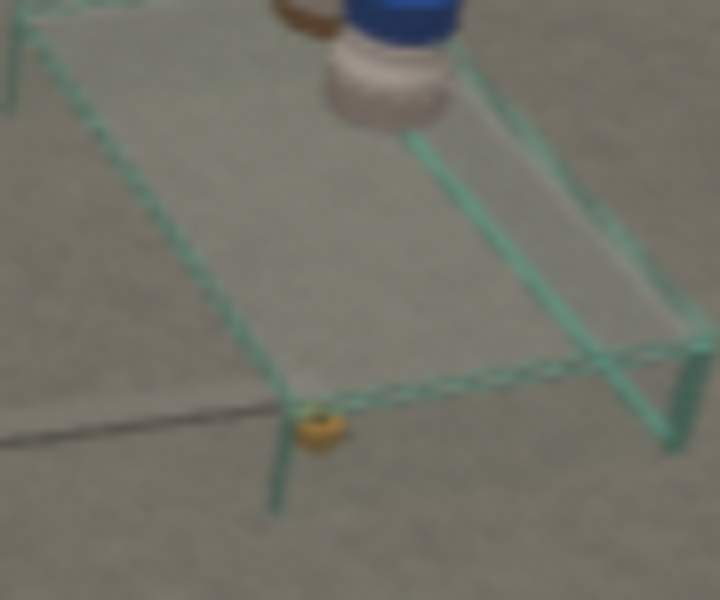

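Still following (nut at 320,428, just inside the front leg). Next a further 105 mm.

Call:
{"op": "play_rows", "data": {"commands": [{"x": -0.005,"y": 0.0003,"z": 0,"wx": 0,"wy": 0,"wz": 0,"grip": 0},{"x": -0.01,"y": 0.0006,"z": 0,"wx": 0,"wy": 0,"wz": 0,"grip": 0},{"x": -0.01,"y": 0.0006,"z": 0,"wx": 0,"wy": 0,"wz": 0,"grip": 0},{"x": -0.01,"y": 0.0006,"z": 0,"wx": 0,"wy": 0,"wz": 0,"grip": 0},{"x": -0.01,"y": 0.0006,"z": 0,"wx": 0,"wy": 0,"wz": 0,"grip": 0},{"x": -0.01,"y": 0.0006,"z": 0,"wx": 0,"wy": 0,"wz": 0,"grip": 0},{"x": -0.01,"y": 0.0006,"z": 0,"wx": 0,"wy": 0,"wz": 0,"grip": 0},{"x": -0.01,"y": 0.0006,"z": 0,"wx": 0,"wy": 0,"wz": 0,"grip": 0},{"x": -0.01,"y": 0.0006,"z": 0,"wx": 0,"wy": 0,"wz": 0,"grip": 0},{"x": -0.01,"y": 0.0006,"z": 0,"wx": 0,"wy": 0,"wz": 0,"grip": 0},{"x": -0.006,"y": 0.0003,"z": 0,"wx": 0,"wy": 0,"wz": 0,"grip": 0},{"x": -0.003,"y": 0,"z": 0,"wx": 0,"wy": 0,"wz": 0,"grip": 0},{"x": -0.001,"y": 0,"z": 0,"wx": 0,"wy": 0,"wz": 0,"grip": 0},{"x": 0,"y": 0,"z": 0,"wx": 0,"wy": 0,"wz": 0,"grip": 0}]}}

```text
clock: 16.8
eef_pos: [523.2, -94.2, 6.4]
eef_rot: [3.142, -0.0, 1.463]
wrist_force: [0.5, 0.2, -1.0]
finger_gap: 22.2
```

```bash
cat > nut.py <<'E'
from h import *
import sys
S=cam("scene");D=cam("side")
for n,c in (("scene",S),("side",D)):
    im,_=manip.camera(n)
    cv2.imwrite(f"pics/{n}_{sys.argv[1]}.png",im[:,:,::-1])
    h=cv2.cvtColor(im,cv2.COLOR_RGB2HSV); m=cv2.inRange(h,(12,120,70),(28,255,255))
    k,l,s,ce=cv2.connectedComponentsWithStats(m)
    for a,q in zip(s[1:],ce[1:]):
        p=onplane(c,q,4)
        if 480<p[0]<640 and 60<p[1]<350 and a[4]<150: print(n,a,np.round(q,1),np.round(p,1))
E
python3 r.py; python3 nut.py a; python3 - <<'E'
from h import *
im=cv2.imread("pics/scene_a.png")[:,:,::-1]; crop(im,170,110,220,120,3.6,"pics/s12.png")
E
```

```text
16.8 [523.23 -94.25   6.45] [ 0.47  0.16 -1.03] [-0.037  0.1   -0.014] Fy~-0.2
scene [303 209   7   6  28] [305.8 211.2] [573.2 137.7   4. ]
side [264 178   4   4  14] [265.7 179.4] [591.1  80.6   4. ]
```

View pics/s12.png

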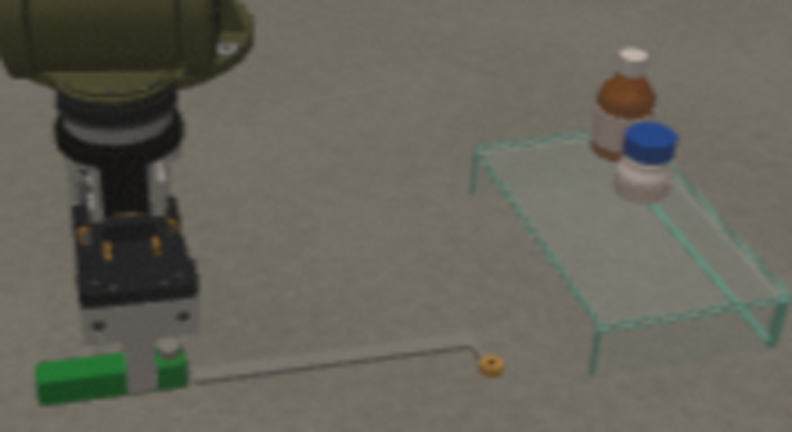

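Call:
{"op": "play_rows", "data": {"commands": [{"x": 0,"y": -0.003,"z": 0,"wx": 0,"wy": 0,"wz": 0,"grip": 0},{"x": 0,"y": -0.005,"z": 0,"wx": 0,"wy": 0,"wz": 0,"grip": 0},{"x": 0,"y": -0.005,"z": 0,"wx": 0,"wy": 0,"wz": 0,"grip": 0},{"x": 0,"y": -0.005,"z": 0,"wx": 0,"wy": 0,"wz": 0,"grip": 0},{"x": 0,"y": -0.002,"z": 0,"wx": 0,"wy": 0,"wz": 0,"grip": 0},{"x": 0,"y": 0,"z": 0,"wx": 0,"wy": 0,"wz": 0,"grip": 0},{"x": 0,"y": 0,"z": 0.0005,"wx": 0,"wy": 0,"wz": 0,"grip": 0},{"x": 0,"y": 0,"z": 0.0005,"wx": 0,"wy": 0,"wz": 0,"grip": 0},{"x": 0,"y": 0,"z": 0,"wx": 0,"wy": 0,"wz": 0,"grip": 0}]}}

```text
clock: 18.02
eef_pos: [503.4, -92.2, 5.5]
eef_rot: [3.142, 0.0, 1.463]
wrist_force: [-0.4, 0.2, 0.5]
finger_gap: 22.1
```

```bash
python3 r.py; python3 nut.py b; python3 - <<'E'
from h import *
im=cv2.imread("pics/scene_b.png")[:,:,::-1]; crop(im,250,180,100,60,8,"pics/s13.png")
E
```

```text
18.025 [503.41 -92.23   5.47] [-0.44  0.22  0.48] [-0.008  0.049  0.078] Fy~-0.0
scene [303 209   7   6  28] [305.8 211.2] [573.2 137.7   4. ]
side [255 179   4   4  13] [256.8 180.2] [565.5  80.9   4. ]
```

View pics/s13.png

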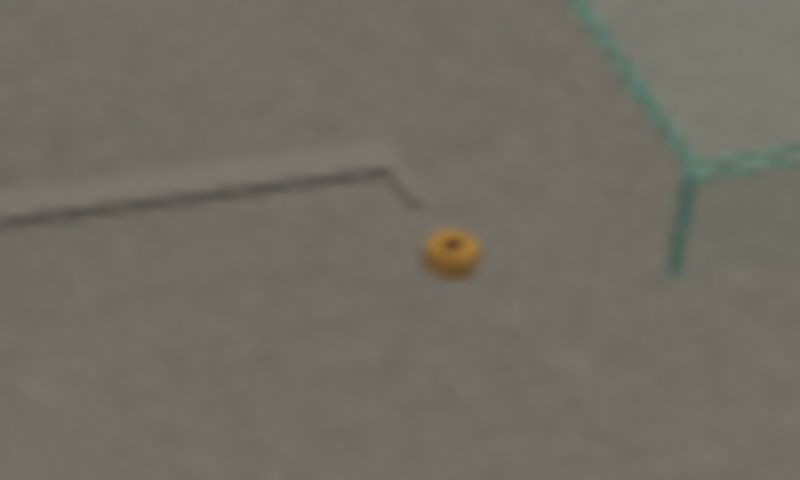

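The nut stayed at (305.8,211.2) → (573,138), clear of the toe. I'll open and lift away.

Call:
{"op": "play_rows", "data": {"commands": [{"x": 0,"y": 0,"z": 0,"wx": 0,"wy": 0,"wz": 0,"grip": 0.27},{"x": 0,"y": 0,"z": 0,"wx": 0,"wy": 0,"wz": 0,"grip": 0.35},{"x": 0,"y": 0,"z": 0,"wx": 0,"wy": 0,"wz": 0,"grip": 0.5},{"x": 0,"y": 0,"z": 0,"wx": 0,"wy": 0,"wz": 0,"grip": 0.7},{"x": 0,"y": 0,"z": 0,"wx": 0,"wy": 0,"wz": 0,"grip": 0.7},{"x": 0,"y": 0,"z": 0,"wx": 0,"wy": 0,"wz": 0,"grip": 0.7},{"x": 0,"y": 0,"z": -0.02,"wx": 0,"wy": 0,"wz": 0,"grip": 0.7},{"x": 0,"y": 0,"z": -0.03,"wx": 0,"wy": 0,"wz": 0,"grip": 0.7},{"x": 0,"y": 0,"z": -0.05,"wx": 0,"wy": 0,"wz": 0,"grip": 0.7},{"x": 0,"y": 0,"z": -0.05,"wx": 0,"wy": 0,"wz": 0,"grip": 0.7},{"x": 0,"y": 0,"z": 0,"wx": 0,"wy": 0,"wz": 0,"grip": 0.7},{"x": 0,"y": 0,"z": 0,"wx": 0,"wy": 0,"wz": 0,"grip": 0.7}]}}

```text
clock: 19.62
eef_pos: [503.0, -92.1, 154.6]
eef_rot: [-3.141, -0.0, 1.463]
wrist_force: [-0.4, 0.9, -1.1]
finger_gap: 65.9
```

```bash
python3 r.py; python3 nut.py c
```

```text
19.625 [502.95 -92.13 154.65] [-0.38  0.88 -1.08] [-0.038 -0.008 -0.033] Fy~-0.2
scene [303 209   7   6  28] [305.8 211.2] [573.2 137.7   4. ]
side [254 166   5   4  18] [256.  167.3] [574.8 141.3   4. ]
```

View pics/scene_c.png

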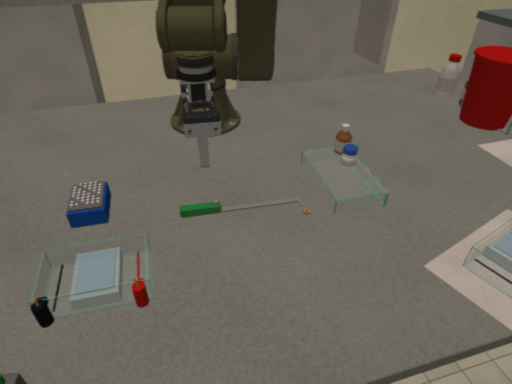

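View pics/side_c.png

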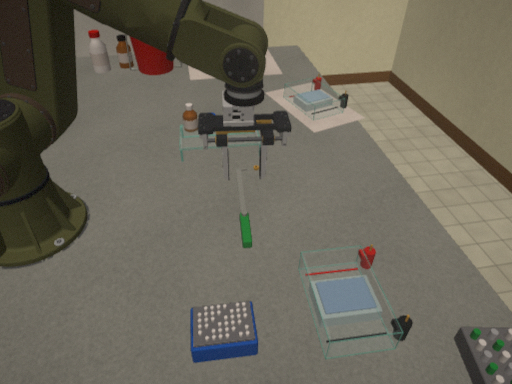

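```bash
python3 -c "
from cell import manip
print(manip.sign_off())"
```

```text
the job is handed in; nothing more can be done
None
```

The nut is out on the open bench, about 65 mm in front of the shelf's front edge, and the hook is lying flat with the gripper open and clear. I handed the job in at about 20 s of the 72 s allowed; no verdict is reported.

- **Feeling the panel:** I gripped the hook by its handle and eased the toe in until it touched the back panel. The highest wrist reading was about 6 N, on first touch, against the 12 N limit.
- **Sliding along:** I turned the tip slightly towards the panel and slid right for about 50 mm, mostly at 1–5 N. Contact dropped to about 0 N once, partway, and I restored it.
- **Hooking the nut:** the toe slipped in behind the nut before it reached the end panel. I turned the crook in and drew the nut out.

**Last checks:**
- Two cameras put the nut at (573, 138) and (575, 141) mm. It did not move when I shifted the hook aside and let go.
- The bottle, jar, tank and tip box look unmoved in the last pictures; the gripper hides the jar in the side view.

**What disagreed:**
- While the nut was under the shelf, the camera put it about 5 mm left of where the hook's position allowed. I put this down to the shelf's edges blurring the view and trusted the hook's position.
- At the end of the pull the nut sat just off the tip rather than deep in the crook.

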